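# Mesh the drive gear on its splined shaft and hold it down

## Task

Take the gear with the square hub and cross-shaped bore, turn it until the bore meshes with the four-winged splined shaft on the black drive module, slide it down onto the sprung collar and press it fully home, to the end of the collar's travel, so that I can clip it on. Finish while still holding it pressed down with the gripper; do not let go, or the collar pushes it back up. Leave the other gear, the pulley and everything else on the bench where they are.

Things in the scene. Friction and masses are not known exactly. Their poses are not given: they have to be found in the camera images.
- gear_center (a point): Gear to fit, aluminium, flat on the bench at the right, hub up: disc 83 mm across, 8 thick, under a square hub 44 x 44; 40 high in all; 0.2 kg. Plus-shaped bore right through: two crossed slots 32.6 x 10.5 mm. Point: on the axis, 20 mm above the underside, 12 above the disc's upper face. z up; x, y along the slots, square to the hub's sides. Fingertips just above the disc can press on it.
- shaft_top (a point): Top of the fixed upright steel splined shaft, on its axis, 84 mm above the bench; plus-shaped: 30 mm tip to tip, wings 8 thick, top edges rounded (4 mm). x, y along the wings, at any angle; z up; repeats each quarter turn. Gear centre above this point: 20 mm if resting unmeshed on the wings, 4 mm meshed on the raised collar, -2 mm fully home.
- collar (a joint): Sprung steel collar (a disc 42 mm across) round the foot of the splined shaft, pushed down by the gear's underside: 0 when up (its top 16 mm above the plate), 0.006 m when fully down against its stop. The spring needs 4 N to start it moving and 10 N at the stop, so the gear's own weight does not move it.
- module: Drive module, fixed: black plate 130 (x) x 220 (y) mm, upper face 52 mm above the bench, on brass standoffs, two motors beneath. Origin on the bench under its centre. Stations at y = +55 and -55 mm: one has the splined shaft, the other the plain post. Two white spacers 10 mm high stand at x = +45 and -45 mm.
- plain_post: Plain round post, 20 mm thick, at the module's other station, about as high as the splined shaft and with a like collar. Not used. Origin at the plate's upper face.
- idler_gear: Another aluminium gear of the same size, but with a round hub (46 mm across) and plain round bore. Origin under its centre. To be left alone.
- pulley: Flat aluminium belt pulley, 82 mm across, 23 mm high. Origin under its centre. To be left alone.
- spacer: White plastic spacer ring, 22 mm across, 18 mm high, standing among the gears. Origin under its centre. To be left alone.
- spare_motor: Loose small square motor, 42 mm square, 34 mm high, with a thin shaft up to 52 mm. Origin under its centre. To be left alone.
- screwdriver: Screwdriver with a black handle lying on the robot's left. To be left alone.
- lens: Glass lens in a black ring, 68 mm across, 12 mm high, lying beyond the gears. To be left alone.
- cleaner: Amber bottle, 56 mm across, 140 mm high, beyond the module at the left. Origin under its centre. To be left alone.
- standoff: Brass standoff, 14 mm across, 32 mm high, standing beyond the gears. To be left alone.
Not all that is in view belongs to the job. What is shaped like the part that bears gear_center but yellow is not meant.

How it is judged:
On the way, in this order (a step that is already met when the one before it is completed fails the run):
1. the drive gear is lifted clear of the bench in the gripper (height (world z) of gear_center above 0.05 m and contact force between the fingers and gear above 1 N), for 0.2 s.
2. the gear is meshed: its bore is down over the wings of the splined shaft (horizontal distance between gear_center and shaft_top below 0.004 m and z of gear_center in the frame of shaft_top below 0.01 m and angle between gear_center's own z axis and vertical below 0.1 rad), for 0.1 s.
At the end, for the whole second after the job is handed in: Through the last second the fingers still press the gear (over 3 N, not on shaft or collar): meshed on the splined shaft (axis within 4 mm, tilt under 0.08 rad, centre at most 1 mm above the shaft's top), collar at least 4.5 of its 6 mm down, gear still (value of joint collar above 0.0045 m and horizontal distance between gear_center and shaft_top below 0.004 m and z of gear_center in the frame of shaft_top below 0.001 m and angle between gear_center's own z axis and vertical below 0.08 rad and contact force between the fingers and gear above 3 N and contact force between the fingers and splined_shaft below 0.5 N and linear speed of gear below 0.02 m/s); the arm keeps its last pose, push and grip.
It fails at once if another thing on the bench was moved more than 25 mm or knocked over (distance of any of idler_gear, pulley, spacer, spare_motor, screwdriver, lens, cleaner, standoff from where it was at the start of the episode above 0.025 m or angle between any of idler_gear, spacer, cleaner, standoff, spare_motor, lens, pulley's own z axis and vertical above 0.7 rad).
It also fails if it takes over 38 s, if anything falls off the work surface, if the arm or the gripper's body presses on something with over 40 N, if the wrist force passes 120 N, or if a joint passes its speed limit or range.

## Robot

A 6-joint arm with a two-finger parallel gripper is mounted at the origin on the work surface. World frame = base frame: x ahead of the robot, y to its left, z up, the work surface at z = 0. Lengths are in m, angles in rad, forces in N, time in s.
With the tool pointing down it reaches from about 0.35 to 0.875 m from the base axis. Payload 4.2 kg.
Tool frame: the origin (TCP) lies at the very end of the fingers, on their centre line; the grasp point (between the pads) lies 19 mm behind it; z points along the fingers, y is the line along which they close (so a half turn about z gives the same grasp; the last joint's range is limited). The gripper opens to 85 mm and grips with 20 to 120 N. Pads are 22 mm wide; open, the fingers measure 114 mm over their backs; the gripper's body (76 mm by 85 mm) begins 54 mm behind the grasp point. The pads swing forward as they close: fully open they stand 13 mm farther back than shut.
Start: joints at [1.373, 0.385, 0.008, 0, -1.194, -0.259], TCP at [0.276, 0.561, 0.231] pointing down, gripper open.
Joint ranges: [-3.14, 3.14], [-1.21, 2.06], [-1.07, 1.41], [-3.16, 2.05], [-2.99, -0.16], [-3.1, 3.1]. Speed limits (rad/s): [2.79, 2.79, 3.14, 3.14, 3.14, 3.14].

## Interface

Orientations are given as a unit quaternion [x, y, z, w].
In Python, from station import bot, snapshot, camera_model, ticket gives the robot as it stands. Calls block until the motion is done:
- bot.move_to(position, orientation): joint-space move of the TCP to a pose.
- bot.move_straight(position, attitude=None, rate=0.15, contact_N=None): straight line of the TCP; attitude=None keeps the orientation; rate is the mean speed in m/s. With contact_N (N) it stops when the force on the tool has changed by that much, and returns True; else False.
- bot.move_joints(angles): joint-space move.
- bot.set_gripper(opening): finger opening in m; the grip force is fixed at half the most; returns when the fingers have stopped.
- bot.hold(seconds).
- bot.ik(position, orientation): joint angles nearest the present ones, or None.
- snapshot(name): name is "side" or "top" or "wrist"; returns the picture (384x512x3 uint8, red, green, blue); there is no depth.
- camera_model(name): a dict with "fx", "fy", "cx", "cy" (pixels), "world_from_camera" (4x4, takes a point from camera to world coordinates). Camera axes: x right, y up, looking along -z (the intrinsics and any distortion apply to the point x, -y, -z); pixel columns grow to the right and rows downward; lengths in m; the calibration is good to about 2 mm. A picture is of the moment at which its call begins: read the wrist's pose just before it. camera_model takes no time and is no camera call; for the wrist camera it gives the pose at the moment of the call.
A pose or a line that the arm cannot do raises bot.PlanningError and nothing moves.
- ticket.finish_job(): hands the job in; it is judged then, once.
Readings, each from a call of its own:
- bot.read_clock(): time.
- bot.read_joint_pos(): joint angles.
- bot.read_qd(): joint speeds.
- bot.read_joint_efforts(): joint torques, N m.
- bot.read_position(): TCP position.
- bot.read_orientation(): TCP orientation.
- bot.read_force(): force on the tool from outside, world axes, zero at the start.
- bot.read_ft_torque(): the same for the moment, N m.
- bot.read_width(): finger opening in m.
- bot.read_gripper_force(): force on a finger pad.
Only numpy, scipy, OpenCV 4.12 (cv2) and the standard library are available. Lean on these libraries where they do the work, as an engineer would, in place of code of your own. Each camera call takes 0.05 s, during which the arm holds its last target. There are 200 camera calls.

## Working session

There is one attempt and no reset: what is moved stays moved. The work goes in short steps, each a Python script; the robot and the scene stay as the last script left them, time stands still between calls to the robot, and variables do not carry over. Pictures are saved under pics/ and viewed, at most 10 in all, crops included, and the job is handed in when it is done.

```bash
ls; mkdir -p pics; cat > h.py <<'E'
import numpy as np, cv2
from station import bot, snapshot, camera_model, ticket
def save(n,img,): cv2.imwrite('pics/'+n,cv2.cvtColor(img,cv2.COLOR_RGB2BGR))
def ray(m,u,v):
    T=np.array(m["world_from_camera"]); d=np.array([(u-m["cx"])/m["fx"],-(v-m["cy"])/m["fy"],-1.])
    return T[:3,3],T[:3,:3]@d
def onz(m,u,v,z):
    o,d=ray(m,u,v); return o+d*(z-o[2])/d[2]
def proj(m,p):
    T=np.array(m["world_from_camera"]); c=T[:3,:3].T@(np.array(p)-T[:3,3])
    return m["cx"]+m["fx"]*c[0]/-c[2], m["cy"]-m["fy"]*c[1]/-c[2]
def quat(yaw): # tool down, y axis of tool at angle
    # R = Rz(yaw)*Rx(pi)
    return [np.cos(yaw/2),np.sin(yaw/2),0,0]
E
python3 - <<'E'
from h import *
a=[snapshot(n) for n in("top","side")]
for n,i in zip(("top","side"),a): cv2.imwrite(f'pics/{n}.png',i[:,:,::-1])
save('both.png',cv2.resize(np.vstack(a),None,fx=.78,fy=.78) if 0 else a[0])
for n in("top","side","wrist"): print(n,camera_model(n))
print(bot.read_orientation(),bot.read_clock())
E
```

```text
pics
top {'fx': 435.7601206348477, 'fy': 435.7601206348477, 'cx': 251.97637148475843, 'cy': 192.04648516354916, 'world_from_camera': array([[ 0.00833294,  0.99636476, -0.08478111,  0.42362466],
       [-0.99986083,  0.00952748,  0.01369479,  0.05800633],
       [ 0.01445276,  0.08465519,  0.99630548,  1.19502259],
       [ 0.        ,  0.        ,  0.        ,  1.        ]])}
side {'fx': 404.52050544432234, 'fy': 404.52050544432234, 'cx': 250.98924945199457, 'cy': 195.07629097971338, 'world_from_camera': array([[ 0.89468613,  0.27991889, -0.34811227,  0.11950853],
       [-0.44654636,  0.58058827, -0.68081834, -0.75200948],
       [ 0.01153598,  0.76456699,  0.64444103,  0.82824189],
       [ 0.        ,  0.        ,  0.        ,  1.        ]])}
wrist {'fx': 329.228736024664, 'fy': 329.228736024664, 'cx': 253.25397902487722, 'cy': 191.98005754916352, 'world_from_camera': array([[-0.4413321 ,  0.85386058,  0.27594942,  0.34672427],
       [-0.8973404 , -0.42079615, -0.13308193,  0.52585488],
       [ 0.00248504, -0.3063539 ,  0.95191445,  0.37329442],
       [ 0.        ,  0.        ,  0.        ,  1.        ]])}
[ 9.74006199e-01 -2.26519157e-01 -1.65464115e-04  9.84645534e-04] 0.1
```

View pics/top.png

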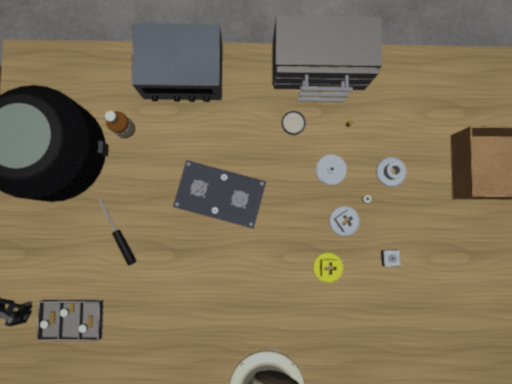

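View pics/side.png

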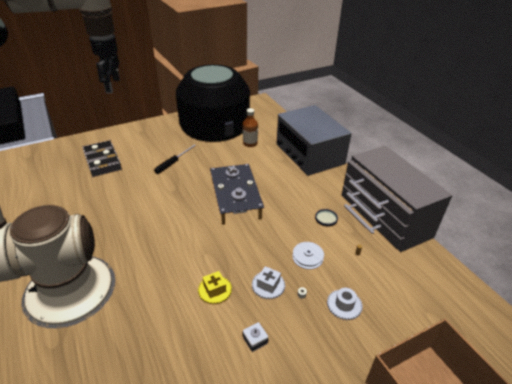

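Candidates in the top view:
- Aluminium gear with a square hub at (345,221): my choice.
- Yellow lookalike at (328,268): excluded.
- Round-hub idler at (392,172).
- Pulley at (331,170).
- Spare motor at (392,258).

The module is at (220,193), with stations at (199,187) and (240,199). I'll check these in one composite close crop.

```bash
python3 - <<'E'
from h import *
t=cv2.imread('pics/top.png');s=cv2.imread('pics/side.png')
r=lambda im,u,v,w,h:cv2.resize(im[v-h//2:v+h//2,u-w//2:u+w//2],(400,300),interpolation=cv2.INTER_CUBIC)
cv2.imwrite('pics/c.png',np.vstack([np.hstack([r(t,345,221,48,36),r(t,220,193,96,72)]),np.hstack([r(s,268,282,48,36),r(s,236,188,80,60)])]))
m=camera_model("top")
print(onz(m,345,221,.04),onz(m,199,187,.084),onz(m,240,199,.084))
E
```

```text
[ 0.44716559 -0.20538029  0.04      ] [0.52982257 0.17831553 0.084     ] [0.50004832 0.07318267 0.084     ]
```

View pics/c.png

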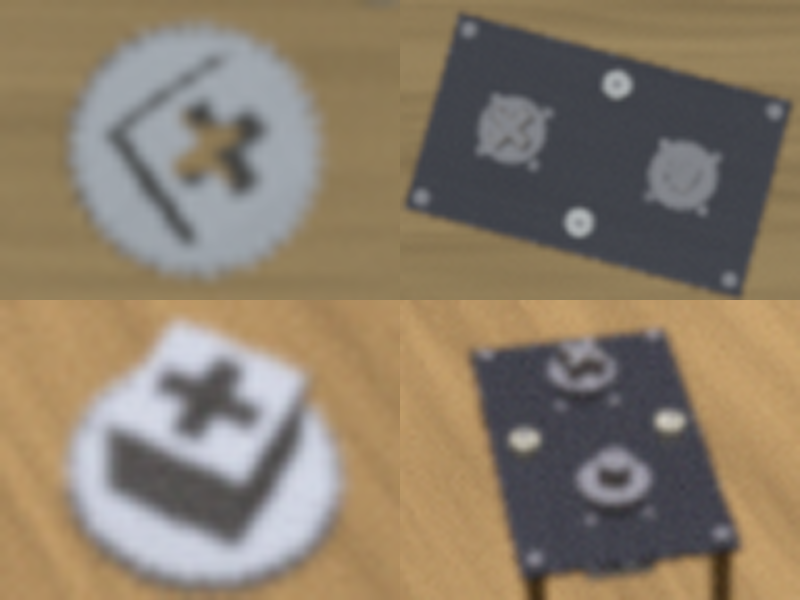

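The gear at (345,221) has the square hub and plus-shaped bore. The left station at (199,187) carries the cross-shaped shaft, and the one at (240,199) is the round post. I'll look at both with the wrist camera, shaft first since it is on the way.

```bash
python3 - <<'E'
from h import *
import pickle
out=[]
for n,p,y in(("ws",[.530,.178,.20],-.3),("wg",[.447,-.205,.16],-.967)):
    bot.move_to(p,quat(y)); bot.hold(.15)
    m=camera_model("wrist"); i=snapshot("wrist"); save(n+'.png',i); out.append((m,i))
    print(bot.read_position(),bot.read_clock(),bot.read_joint_pos())
pickle.dump(out,open('w.pkl','wb'))
cv2.imwrite('pics/w2.png',cv2.resize(np.hstack([o[1] for o in out]),(800,300))[:,:,::-1])
E
```

```text
[0.52987634 0.17882792 0.1999938 ] 1.9833 [ 6.15256655e-01  2.98395263e-01 -2.03272800e-01 -2.93761618e-05
 -1.06903801e+00  6.56831415e-01]
[ 0.44756845 -0.20431473  0.16005742] 3.65 [-9.74480262e-02  2.28243010e-01 -4.15293725e-01 -1.10461269e-06
 -9.27008262e-01  7.02813890e-01]
```

View pics/ws.png

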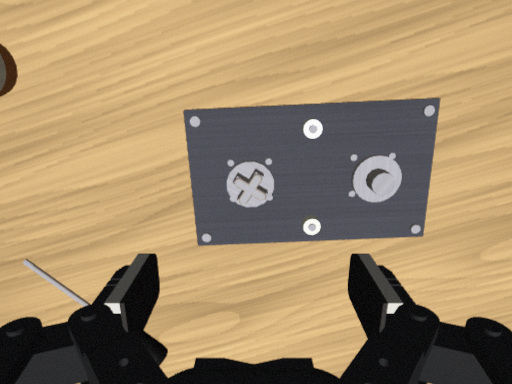

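View pics/wg.png

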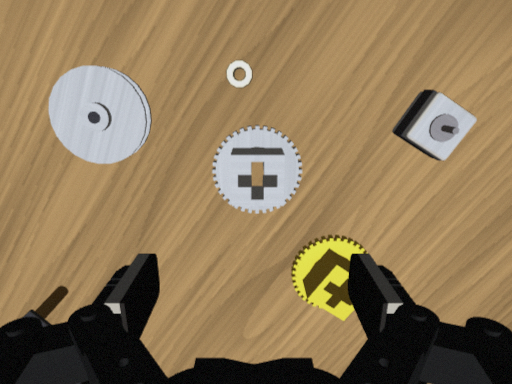

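The wrist shot over the module shows the cross shaft at (250,185) and the round post at (378,180). Over the gear, the bore is at about (258,180) and the fingers straddle the hub squarely. Next I'll measure both and overlay the results on a zoom.

```bash
cat > meas.py <<'E'
from h import *
def comps(mask,amin):
    n,l,st,c=cv2.connectedComponentsWithStats(mask.astype(np.uint8)); return [(i,st[i],c[i],l==i) for i in range(1,n) if st[i][4]>=amin]
def crossfit(P):
    """P: Nx2 world points inside a plus; centre+angle from 4-fold moment"""
    c=P.mean(0)
    for _ in range(5):
        d=P-c; r=np.hypot(*d.T); th=np.arctan2(d[:,1],d[:,0])
        a=np.angle(np.sum(r**4*np.exp(4j*th)))/4
        R=np.array([[np.cos(a),np.sin(a)],[-np.sin(a),np.cos(a)]]); q=P@R.T
        lo,hi=np.percentile(q,0.5,0),np.percentile(q,99.5,0); c=R.T@((lo+hi)/2)
    return c,np.degrees(a),hi-lo
def world(m,mask,z):
    v,u=np.nonzero(mask); return np.array([onz(m,a,b,z)[:2] for a,b in zip(u,v)])
def up(i,u,v,w=60): return cv2.resize(i[v-w//2:v+w//2,u-w//2:u+w//2],(400,400),interpolation=cv2.INTER_CUBIC)
E
python3 - <<'E'
from meas import *
import pickle
(ms,s),(mg,g)=pickle.load(open('w.pkl','rb'))
# gear: light grey disc
h=cv2.cvtColor(g,cv2.COLOR_RGB2HSV); light=(h[...,1]<45)&(h[...,2]>140)
for i,st,c,mk in comps(light,1500):
    if np.hypot(c[0]-257,c[1]-170)<15:
        cn=max(cv2.findContours(mk.astype(np.uint8),0,1)[0],key=cv2.contourArea)
        (u,v),r=cv2.minEnclosingCircle(cn); print('disc',u,v,r,onz(mg,u,v,.008))
        hull=cv2.drawContours(np.zeros(g.shape[:2],np.uint8),[cn],-1,1,-1)
        for j,s2,c2,k in comps((hull>0)&~mk,60):
            P=world(mg,k,.04); print('hole',s2,c2,crossfit(P))
        z=g.copy(); z[mk]=z[mk]//2+[0,100,0]
print('hub proj',[proj(mg,p) for p in[(.4475,-.2045,.04)]])
hs=cv2.cvtColor(s,cv2.COLOR_RGB2GRAY)
print(hs[165:206:2,230:272:2])
save('z.png',np.hstack([up(s,250,185),up(g,257,170,96)]))
E
```

```text
disc 256.8478088378906 169.58840942382812 44.950958251953125 [ 0.44864841 -0.21074954  0.008     ]
hole [231 147  53   8 368] [256.98097826 150.97282609] (array([ 0.46238009, -0.23014688]), np.float64(34.69397472414977), array([0.04201276, 0.00570279]))
hole [238 162  39  38 794] [257.07556675 180.62972292] (array([ 0.44783873, -0.20930607]), np.float64(34.24912985519891), array([0.0315882 , 0.03193375]))
hub proj [(np.float64(254.05049038812783), np.float64(185.60766510325465))]
[[180 159  84 114 176 191 189 191 188 189 187 183 186 188 190 191 178  97
   88  99  87]
 [ 81  81 129 189 186 191 193 189 191 189 191 188 187 181 187 190 189 184
  102  83  84]
 [ 83 125 190 192 191 187 189 193 194 189 192 189 159  93 165 187 187 190
  183 111  84]
 [120 184 189 190 192 191 186 188 188 191 190 190  79  79  70 124 183 187
  187 188  96]
 [187 183 187 174  80 162 190 190 188 189 192 134 101 159  82  66  80 185
  185 188 169]
 [187 191 189 102  63  67 115 178 195 188 176  66 139 164 159 121  94 189
  192 186 186]
 [184 187 162 121 139  93  62  69 132 190  93  98 184 190 188 169 176 181
  188 1
[... 554 characters left out ...]
4 189 187 163  68 162 192 189 192 191 188 192 183 155  99  60
   73 188 190]
 [190 189 189 197 188  75 124 188 188 189 192 190 191 194 189 187 173 131
  147 185 187]
 [176 190 189 187 119  86 175 189 191 193 178 173 191 187 191 192 187 177
  164 182 184]
 [162 193 192 184  70 156 190 188 191 188 157 193 185 182 190 190 191 184
  173 189 186]
 [173 190 193 175 161 187 189 188 189 168 191 190 190 186 181 187 184 180
  182 182 187]
 [ 94 156 165 189 187 183 188 190 181 176 192 193 193 191 191 194 196 192
  117  81  79]
 [ 77  80  78 114 181 182 184 189 178 189 190 191 195 192 190 190 167 120
   81  81  77]
 [ 80  82  79  82  83 106 162 183 193 188 189 189 189 193 164 103  80  78
   79  81  80]]
```

View pics/z.png

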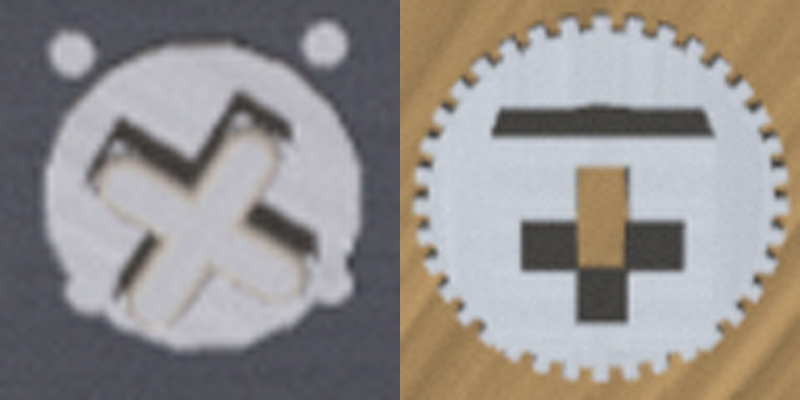

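```bash
python3 - <<'E'
from meas import *
import pickle
(ms,s),(mg,g)=pickle.load(open('w.pkl','rb'))
f=lambda a,b:onz(ms,220+a/6.667-.5+.075*0,155+b/6.667-.5,.084)[:2]
c=(f(262,138)+f(150,318)+f(110,175)+f(295,290))/4
d1=f(262,138)-f(150,318);d2=f(295,290)-f(110,175)
an=[np.degrees(np.arctan2(d[1],d[0]))%90 for d in(d1,d2)]
print('shaft',c,an,np.linalg.norm(d1),np.linalg.norm(d2))
ys=np.mean(an); opts=[(ys+90*k) for k in(-3,-2,-1,0,1)]; yaw=min(opts,key=lambda a:abs(a+55.6)); print('yaw',yaw)
# grasp
yg=np.radians(-55.6); G=np.array([.448,-.2100])
bot.move_to([*G,.07],quat(yg)); bot.move_straight([*G,.011],rate=.12)
bot.set_gripper(.03); print(bot.read_width(),bot.read_gripper_force(),bot.read_position(),bot.read_clock())
p=bot.read_position()
bot.move_straight([p[0],p[1],.16],rate=.2)
print(bot.read_width(),bot.read_gripper_force(),bot.read_force(),bot.read_clock())
yy=np.radians(yaw); tx=np.array([np.cos(yy),np.sin(yy)])
bot.move_to([*(c-.05*tx),.22],quat(yy)); bot.hold(.3)
m=camera_model("wrist"); P=bot.read_position(); i=snapshot("wrist"); save('wh.png',i); pickle.dump((m,i,P,yy),open('wh.pkl','wb'))
print(P,proj(m,[*c,.084]),bot.read_force(),bot.read_clock(),bot.read_joint_pos())
E
```

```text
shaft [0.52900456 0.18177646] [np.float64(42.051294946285175), np.float64(39.741639059507946)] 0.02712431525181518 0.027263108633686098
yaw -49.10353299710344
0.04347977669322594 62.7491569519043 [ 0.44863475 -0.21010524  0.01185591] 5.2083
0.042970527539532836 61.81737810373306 [-0.35824949  0.54792646 -2.20616788] 6.1
[0.49643874 0.21892772 0.21998702] (np.float64(253.18219175019317), np.float64(123.5231717989337)) [ 0.21015257  0.06798091 -0.92289348] 8.0583 [ 7.14525836e-01  2.53796612e-01 -2.12704834e-01  2.14310932e-05
 -1.10437344e+00 -1.61450435e-03]
```

View pics/wh.png

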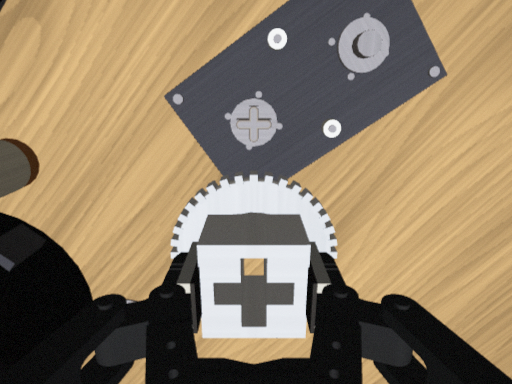

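The held gear's bore is at about (254,292) and the shaft at (254,122), nearly aligned, both in one picture. I'll measure the two together.

```bash
python3 - <<'E'
from meas import *
import pickle
m,i,P,yy=pickle.load(open('wh.pkl','rb'))
h=cv2.cvtColor(i,cv2.COLOR_RGB2HSV); light=(h[...,1]<45)&(h[...,2]>140)
zt=P[2]+.028
box=np.zeros(light.shape,bool); box[250:335,205:303]=1
for j,st,c,k in comps(box&~light,500): print('bore',st,c,crossfit(world(m,k,zt)))
save('zs.png',np.hstack([cv2.resize(i[97:147,229:279],(500,500),interpolation=cv2.INTER_CUBIC),cv2.resize(i[240:340,204:304],(300,300)).repeat(1,0) if 0 else np.zeros((500,1,3),np.uint8)]))
print('tcp',P)
E
```

```text
bore [ 214  258   80   69 2912] [253.41929945 292.35851648] (array([0.49570821, 0.22005986]), np.float64(40.900762613856635), array([0.0317892 , 0.03180049]))
tcp [0.49643874 0.21892772 0.21998702]
```

View pics/zs.png

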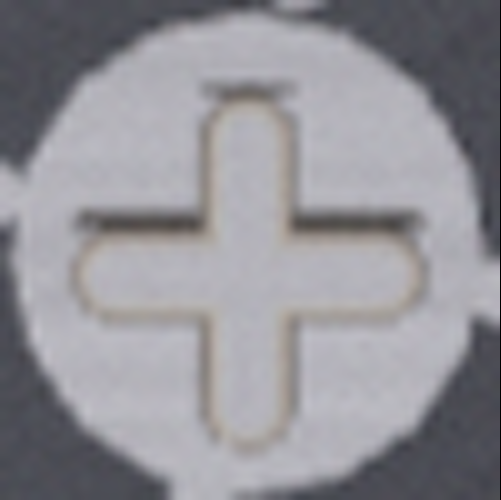

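```bash
python3 - <<'E'
from meas import *
import pickle
m,i,P,yy=pickle.load(open('wh.pkl','rb'))
f=lambda a,b:onz(m,229+a/10-.5,97+b/10-.5,.084)[:2]
c=f(250.5,276); 
for a,b in((f(428,278),f(75,277.5)),(f(249,98),f(249,452))):
    d=a-b; print(np.linalg.norm(d),np.degrees(np.arctan2(d[1],d[0]))%90)
print(c)
B=np.array([.49571,.22006]); tgt=P[:2]+c-B; print('tcp target',tgt)
# go above at lower height, clear of wings (gear bottom = tcp-.012): bottom at .110
bot.move_to([*tgt,.17],quat(yy)); bot.move_straight([*tgt,.122],rate=.15); bot.hold(.3)
print(bot.read_position(),bot.read_clock(),bot.read_force())
m=camera_model("wrist"); i=snapshot("wrist"); save('w3.png',i); s=snapshot("side"); t=snapshot("top")
pickle.dump((m,i,bot.read_position()),open('w3.pkl','wb'))
save('v3.png',np.hstack([cv2.resize(i[200:380,160:350],(400,380)),cv2.resize(s[140:235,186:286],(400,380))]))
E
```

```text
0.02946936308245795 40.749056456029564
0.029111733981200046 40.83399893335775
[0.52846234 0.18193448]
tcp target [0.52919108 0.1808022 ]
[0.52963608 0.18115618 0.12301977] 9.2167 [-0.57257705 -0.22069117 -1.41865839]
```

View pics/v3.png

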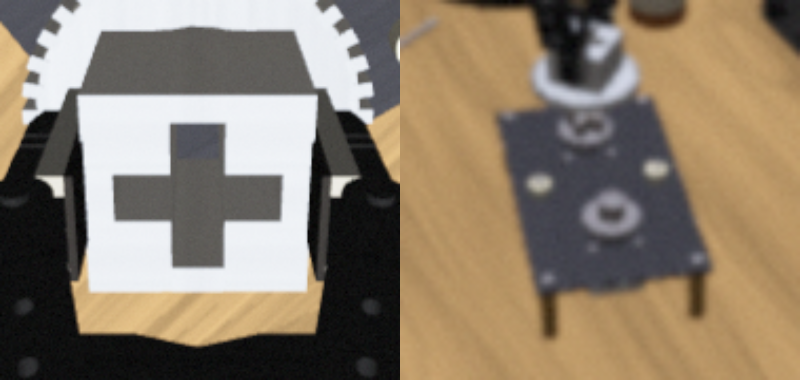

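The view down the bore is square and the gear is above the shaft. I'll descend with a contact stop, and search in a spiral if it lands on the wings.

```bash
python3 - <<'E'
from h import *
import pickle
m,i,P=pickle.load(open('w3.pkl','rb'))
tgt=np.array([.52919,.18080])
hit=bot.move_straight([*tgt,.084],rate=.04,contact_N=6)
p=bot.read_position(); print(hit,p,bot.read_force(),bot.read_clock(),bot.read_width())
tries=[(0,0)]+[(r*np.cos(a),r*np.sin(a)) for r in(.0012,.0024) for a in np.arange(6)*np.pi/3]
k=0
while hit and p[2]>.089 and k<len(tries)-1 and bot.read_clock()<24:
    k+=1; q=tgt+tries[k]
    bot.move_straight([*q,p[2]+.002],rate=.05)
    hit=bot.move_straight([*q,.084],rate=.04,contact_N=6)
    p=bot.read_position(); print(k,hit,p,bot.read_force(),bot.read_clock())
E
```

```text
False [0.52941467 0.18092864 0.08430418] [ 0.44029996 -0.62753363 -1.59637201] 10.4667 0.04307131687089439
```

It meshed on the first try with no contact. Now I'll press it down to the stop.

```bash
python3 - <<'E'
from h import *
p=bot.read_position()
hit=bot.move_straight([*p[:2],.064],rate=.02,contact_N=25)
print(hit,bot.read_position(),bot.read_force(),bot.read_clock())
bot.hold(1.0)
m=camera_model("wrist"); print(bot.read_position(),bot.read_force(),bot.read_ft_torque(),bot.read_width(),bot.read_gripper_force(),bot.read_clock())
i=snapshot("wrist"); s=snapshot("side")
save('v4.png',np.hstack([cv2.resize(i[200:380,160:350],(400,380)),cv2.resize(s[140:235,186:286],(400,380))]))
E
```

```text
True [0.52949673 0.18093844 0.07434528] [-2.05286756 -0.58397991  7.92706191] 11.125
[0.52949028 0.18096179 0.07448164] [-1.52086294 -0.28366736  7.7612348 ] [ 0.11494528  0.6973183  -0.05922635] 0.04303971716527516 63.11721682548523 12.125
```

View pics/v4.png

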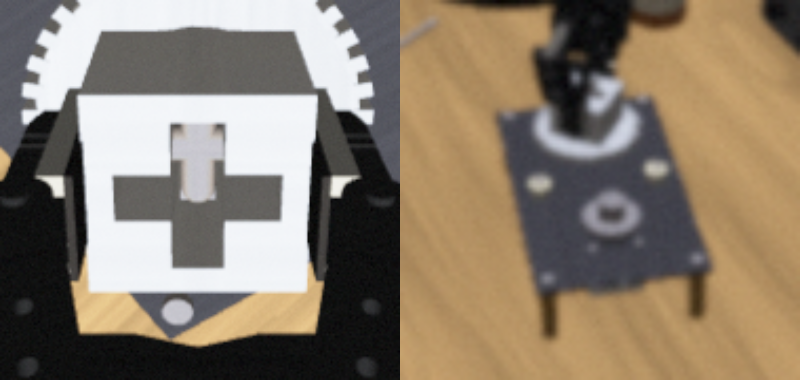

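The gear is meshed with the shaft wings visible in the bore. The steady force is about 9.5 N, just short of the stop, so I'll press a little further.

```bash
python3 - <<'E'
from h import *
p=bot.read_position()
z=p[2]
for _ in range(8):
    z-=.001; bot.move_straight([*p[:2],z],rate=.01); bot.hold(.3)
    F=bot.read_force()[2]; print(round(z,4),bot.read_position(),F)
    if F>16: break
bot.hold(.5); print(bot.read_position(),bot.read_force(),bot.read_gripper_force(),bot.read_clock())
if 14<bot.read_force()[2]<60: print(ticket.finish_job())
E
```

```text
0.0735 [0.52952479 0.18095987 0.07461975] 8.544530829494066
0.0725 [0.52952232 0.18098101 0.07386836] 8.514212879423699
0.0715 [0.52953688 0.18097758 0.07383958] 13.406527737440287
0.0705 [0.52957385 0.18096438 0.07378   ] 19.467583609087853
[0.52958251 0.18094971 0.07377684] [-9.04302927 -0.91761694 19.5701347 ] 64.55481514334679 14.925
the job is handed in; nothing more can be done
None
```

The square-hub gear meshed on the splined shaft at the first try and is pressed to the collar's stop with about 20 N; I handed the job in at 14.9 s with the gripper still holding it down, and no verdict came back.

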